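# Find and mark the balance point of a power module on the knife-edge stand

### The arm

A 6-joint arm with a two-finger parallel gripper is mounted at the origin on the work surface. World frame = base frame: x ahead of the robot, y to its left, z up, the work surface at z = 0. Lengths are in m, angles in rad, forces in N, time in s.
With the tool pointing down it reaches from about 0.35 to 0.775 m from the base axis. Payload 7.3 kg.
Tool frame: the origin (TCP) lies on the centre line of the jaws, within the pads' length; the fingertips stand tip_reach ahead of it and the grasp point (between the pads) lies 6 mm ahead of it (tip_reach is the distance from the TCP to the fingertips, in m); x points along the fingers, y is the direction in which the jaws open and shut, and the axes are right-handed (so a half turn about x gives the same grasp; the last joint's range is limited). The gripper opens to 92 mm and grips with 3 to 60 N. Pads are 19 mm wide; open, the fingers measure 130 mm over their backs; the gripper's body (75 mm by 190 mm) begins 47 mm behind the grasp point.
Start: joints at [-1.426, 0.342, 1.524, -0, 1.275, -0.146], TCP at [0.151, -0.503, 0.252] pointing down, gripper open.
Joint ranges: [-2.53, 2.53], [-0.77, 2.02], [0.04, 2.7], [-1, 4.14], [0.28, 2.66], [-3.11, 3.11]. Speed limits (rad/s): [2.57, 2.57, 3.14, 3.14, 3.14, 3.14].

### API

Orientations are given as [roll, pitch, yaw] about the fixed x, y, z axes, in that order (R = Rz(yaw) Ry(pitch) Rx(roll)).
In Python, from cell import observe, read_camera, get_calibration, hand_in, tip_reach gives the robot as it stands. The module is installed in compiled form; this text tells all that it offers.
- The arm moves only by the shell command python3 -m crank 'ROWS' [FORCE]. ROWS is JSON, a list of rows, each an object of numbers: "fingers": the opening, from -1 (shut) to 1 (fully open); "tx", "ty", "tz": the shift along the tool's x, y, z in units of 40 mm (1.0 is 40 mm); "roll": the turn about the tool's x in units of 10 degrees (1.0 is 10 degrees). In form: [{"fingers": .., "tx": .., "ty": .., "tz": .., "roll": ..}, ...]. A call has exactly 8 rows; each row is the pose to reach, as a shift and turn from the pose commanded when the call began, along the tool's axes at that moment; what a row does not reach only later rows make up. A row lasts 1/8 s, in which the tool goes at most 62.5 mm and 10.7 degrees, less where a joint would pass 70% of its speed; a pose out of reach is approached as far as the arm can. A call with a gripper value outside its range is refused whole. The fingers move at their own pace and stop on an object; FORCE is the grip in N (left out, the last holds). Time passes only in rows, so rows that repeat a pose let the fingers close, or fill a call up. It gives the time, the measured TCP pose, the force and the opening at its end, in the units of the state.
- observe(): the state, without advancing time (a new reading comes with each control period).
- read_camera(name): name is "side" or "top"; returns (picture, depth): 420x560x3 uint8, red, green, blue; 420x560 float32, m along the optical axis (not along the pixel's ray), 0 where there is no reading.
- get_calibration(name): a dict with "vertical_fov" (degrees; the focal length in pixels is half the picture's height over the tangent of half this angle, whatever the lens; pixels are square), "cx", "cy" (the principal point, pixels), "pose" (4x4, takes a point from camera to world coordinates). Camera axes: x right, y down, z forward; pixel columns grow to the right and rows downward; lengths in m; the calibration is good to about 2 mm. A picture is of the moment at which its call begins. get_calibration takes no time and is no camera call.
- hand_in(): hands the job in, once; it reports no verdict.
The state is a dict: "time": time; "qpos": joint angles; "qvel": joint speeds; "joint_efforts": joint torques, N m; "tool_pos": TCP position; "tool_rot": TCP orientation; "contact_force": force on the tool from outside, world axes, zero at the start; "torque": the same for the moment, N m; "opening": finger opening in m.
Only numpy, scipy, OpenCV 4.12 (cv2) and the standard library are available. Lean on these libraries where they do the work, as an engineer would, in place of code of your own. Each camera call takes 0.05 s, during which the arm holds its last target. There are 200 camera calls.

### The job

This power module will hang from a single clamp in the rotating board holder, so find its balance point: slide it along the brass knife edges of the plywood stand, without lifting it away, until it stays level by itself when you let go. Then take the black marker, make a dot on the module's bare metal back right above the line of the knife edges, and stand the marker fully home in its block again, leaving the module balanced and everything else where it is.

Things in the scene. Friction and masses are not known exactly. Their poses are not given: they have to be found in the camera images.
- stand: Knife-edge stand, fixed to the bench: plywood trough, base 200 x 84 x 15 mm, two side walls 190 mm long, tops 80 mm above the bench, outer faces 50 mm apart, inner faces 38 mm apart, ends open. In mid-length each wall carries a brass knife edge, the two in one line. Origin: centre of the base's underside. x along the trough, y along the line of the edges, z up.
- wall_end (a point): Top of one side wall's end, 95 mm from the knife edges on the stand's +x side, 80 mm above the bench. The walls' tops catch the module when it tips.
- edge (a point): Middle of the line of the two knife edges (between them), 100 mm above the bench. The edges lie 19 to 25 mm either side of this point along the stand's y, are 4 mm wide on top (bevelled strips) and stand 20 mm above the tops of the side walls.
- module: Power module, 0.5 to 0.75 kg, lying on the edges: bare aluminium plate up (180 x 60 x 4 mm; grip it across the 60 mm), parts hanging below between the walls. Origin: centre of the plate's underside; x along it to the transformer, within 2 degrees of the stand's x; z up. At first tipped, transformer end down, the edges under a point 18 to 40 mm from the origin on the choke (-x) side.
- module_top (a point): Centre of the plate's bare upper face, 4 mm above the module's origin. The balance point lies 0 to 24 mm from here towards the transformer (+x of the module); where exactly differs from module to module (the weights of transformer and choke vary) and cannot be seen.
- transformer_foot (a point): Lowest point of the transformer (yellow band, 44 mm long, 28 mm wide), 52 mm from the module's middle on its +x side and 48 mm below the plate's underside. Only the plate's outer strips, 15 to 30 mm from its centre line, are free of parts below; they ride on the knife edges.
- choke_foot (a point): Lowest point of the copper-wound choke (36 mm long, 28 mm wide), 52 mm from the middle on the module's -x side, 42 mm below the plate's underside. Up to 2 mm off balance the module comes to lie level after slight rocking; farther off it rocks about a tilt of some 2 degrees per mm off, heavy end low (period 0.8 s); from 5 or 6 mm off it lies on the walls, tilted 10 to 17 degrees.
- marker: Black marker (white barrel, black band and end), standing nib down in the marker block: 138 mm long, barrel 17 mm in diameter from 20 mm above the nib tip to the top; below it a 9 mm grey neck and a 4 mm nib. Origin: tip of the nib; z along the marker, up. 30 g.
- marker_block: Wooden marker block, fixed to the bench, 112 x 46 x 60 mm, with two marker holes 60 mm apart along its x. Origin: centre of its underside; z up. A marker fully home stands with its barrel's shoulder on the hole's ledge 25 mm above the bench, nib tip 5 mm above the bench, its top 83 mm above the block.
- slot_a (a point): Centre of the mouth of the hole on the block's -x side, on its top face (60 mm above the bench). Hole 21 mm in diameter and 35 mm deep to the ledge; below it goes on as a 13 mm hole for the neck. Which of the two holes holds the black marker varies; the red one stands in the other.
- slot_b (a point): Centre of the mouth of the same kind of hole on the block's +x side.
- red_marker: Red marker, same size as the black one, in the other hole. Not needed: leave it. Origin: nib tip.
- speaker: Loudspeaker, 104 mm square frame, 52 mm tall, black cone up. Leave it. Origin: centre of its underside.
- logic_board: Green circuit board with chips, 220 x 190 mm, 17 mm tall. Leave it. Origin: centre of its underside.
- screwdriver: Screwdriver with orange handle, 190 mm long, 26 mm thick. Leave it. Origin: its middle, underneath.
- chip_tube: Clear tube of chips, 220 x 18 x 13 mm. Leave it. Origin: centre of its underside.
- parts_tray: Blue tray of small parts, 170 x 110 x 32 mm. Leave it. Origin: centre of its underside.
Not all that is in view belongs to the job. What is shaped like the module but purple is not meant. What is shaped like the marker but blue is not meant.

How it is judged:
On the way, in this order (a step that is already met when the one before it is completed fails the run):
1. the module, let go, rests balanced on the knife edges, tilted less than 5.7 degrees and hardly rocking (angle between module's own z axis and vertical below 0.1 rad and angular speed of module below 0.4 rad/s and contact force between module and stand above 2 N and z of module in the frame of stand between 0.09 and 0.11 m and y of module in the frame of stand between -0.012 and 0.012 m and contact force between module and the arm below 0.05 N and contact force between module and the fingers below 0.05 N), for 0.5 s.
2. the black marker's nib touches the module's bare top within 5 mm of the line of the knife edges (x of marker in the frame of stand between -0.005 and 0.005 m and z of marker in the frame of stand between 0.098 and 0.115 m and contact force between marker and module above 0.1 N), for 0.1 s.
At the end, for the whole second after the job is handed in: The module rests balanced on the knife edges by itself, tilted under 5.7 degrees, within 12 mm of the middle across the stand; the black marker stands upright (within 5 degrees) fully home in its hole (within 4 mm in height, 7 mm sideways); both released and at rest but for slight rocking (angle between each of module, marker's own z axis and vertical below 0.1 rad and angular speed of module below 0.4 rad/s and contact force between module and stand above 2 N and z of module in the frame of stand between 0.09 and 0.11 m and y of module in the frame of stand between -0.012 and 0.012 m and linear speed of marker below 0.03 m/s and z of marker in the frame of marker_block between 0.001 and 0.01 m and (horizontal distance between marker and slot_a below 0.007 m or horizontal distance between marker and slot_b below 0.007 m)); the robot touches nothing.
It fails at once if the module is lifted more than 25 mm off the knife edges or falls off the stand (z of module in the frame of stand above 0.125 m or z of module in the frame of stand below 0.065 m).
It fails at once if the marker marks the module more than 10 mm away from the line of the knife edges (contact force between marker and module above 0.1 N and (x of marker in the frame of stand below -0.01 m or x of marker in the frame of stand above 0.01 m)).
It fails at once if something else on the bench is moved by more than 20 mm (distance of any of red_marker, speaker, logic_board, screwdriver, chip_tube, parts_tray from where it was at the start of the episode above 0.02 m).
It also fails if it takes over 72 s, if anything falls off the work surface, if the arm or the gripper's body presses on something with over 40 N, if the wrist force passes 120 N, or if a joint passes its speed limit or range.

## Working session

There is one attempt and no reset: what is moved stays moved. The work goes in short steps, Python scripts to look and compute and a shell command to move; the robot and the scene stay as the last step left them, time stands still between calls to the robot, and variables do not carry over. Pictures are saved under pics/ and viewed, about 8 in all and at most 12, crops included, and the job is handed in when it is done.

```bash
mkdir -p pics; cat > h.py <<'E'
import numpy as np, cv2
from cell import *
def snap(n,f):
    p,d=read_camera(n); cv2.imwrite('pics/%s.png'%f,cv2.cvtColor(p,cv2.COLOR_RGB2BGR)); np.save('pics/%s.npy'%f,d); return p,d
def K(n):
    c=get_calibration(n); f=210/np.tan(np.radians(c['vertical_fov'])/2); return f,c['cx'],c['cy'],np.array(c['pose'])
def cloud(n,d):
    f,cx,cy,T=K(n); v,u=np.mgrid[:420,:560]
    P=np.stack([(u-cx)/f*d,(v-cy)/f*d,d],-1)@T[:3,:3].T+T[:3,3]; P[d==0]=np.nan; return P
def proj(n,X):
    f,cx,cy,T=K(n); c=(np.atleast_2d(X)-T[:3,3])@T[:3,:3]; return c[:,:2]/c[:,2:]*f+[cx,cy]
def ray(n,u,v,z):
    f,cx,cy,T=K(n); r=T[:3,:3]@[(u-cx)/f,(v-cy)/f,1]; o=T[:3,3]; return o+r*(z-o[2])/r[2]
E
python3 - <<'E'
from h import *
for n in('top','side'):
    p,d=snap(n,n+'0'); print(n,get_calibration(n))
print(observe(),tip_reach)
E
```

```text
top {'vertical_fov': 55.80810931373697, 'cx': 277.51467048872246, 'cy': 208.07694015937062, 'pose': array([[-0.02254094, -0.99909412,  0.03609509,  0.50136611],
       [-0.99974187,  0.02262891,  0.00203044,  0.01708202],
       [-0.00284539, -0.03604   , -0.9993463 ,  1.1110516 ],
       [ 0.        ,  0.        ,  0.        ,  1.        ]])}
side {'vertical_fov': 42.71887170701832, 'cx': 276.1542710452434, 'cy': 209.58016943818853, 'pose': array([[ 0.89375721, -0.34328117,  0.28871455,  0.17989335],
       [-0.44840821, -0.66754132,  0.59440614, -0.78157524],
       [-0.01131954, -0.66071675, -0.75054996,  1.08718866],
       [ 0.        ,  0.        ,  0.        ,  1.        ]])}
{'time': 0.1, 'qpos': array([-1.42601266e+00,  3.42657372e-01,  1.52491238e+00,  2.30724569e-05,
        1.27538460e+00, -1.46030788e-01]), 'qvel': array([-0.00020448, -0.00095422, -0.00191331, -0.00031018,  0.00086376,
        0.00101291]), 'joint_efforts': array([ 3.96477248e-03, -4.32003200e+01, -2.44694263e+01,  7.19867810e-02,
        5.26211236e-02, -3.66790596e-05]), 'tool_pos': array([ 0.15050008, -0.50263221,  0.25111536]), 'tool_rot': array([-1.73302879,  1.56943444,  1.69937158]), 'contact_force': array([ 0.07749268, -0.36478542, -1.134059  ]), 'torque': array([0.00877312, 0.0309457 , 0.01089696]), 'opening': 0.09211683087049079} 0.025
```

View pics/top0.png

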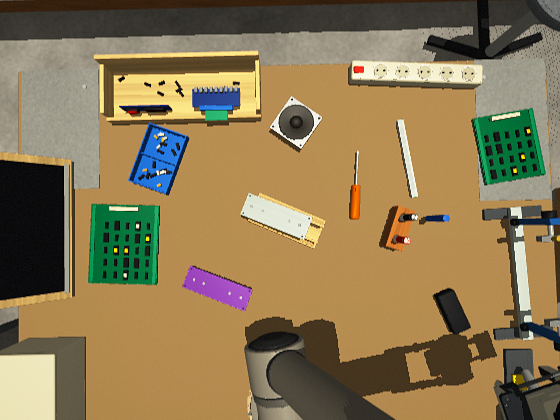

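View pics/side0.png

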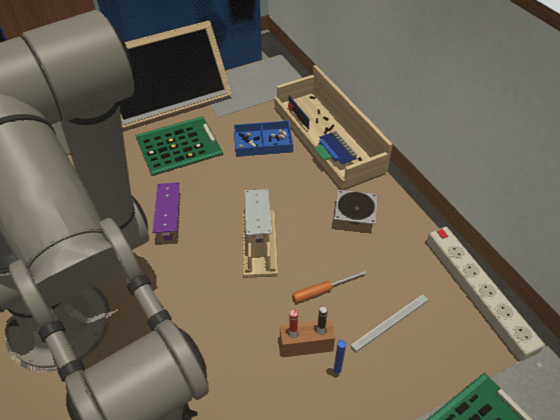

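The top view shows the bare plate at about (277,217), with the stand sticking out at its right end (320,240). The marker block holds the black marker near (411,217) and the red one near (403,240).

Possible mix-ups:
- **Module:** silver plate at (277,217), purple plate at (217,288). I choose the silver one.
- **Marker:** black at (411,217), red at (403,240), blue at (437,218). I choose the black one.

Next I measure and check with one close crop.

```bash
python3 - <<'E'
from h import *
for n,r in(('top',(185,260,225,445)),('side',(180,385,220,370))):
    d=np.load(f'pics/{n}0.npy'); P=cloud(n,d); p=cv2.imread(f'pics/{n}0.png')
    a,b,c,e=r; M=np.zeros((420,560),bool); M[a:b,c:e]=1
    z=P[...,2]; hsv=cv2.cvtColor(p,cv2.COLOR_BGR2HSV)
    print(n,'bench z',np.nanmedian(P[300:310,330:420,2]) if n=='top' else '')
    # plate: low sat, bright
    pl=M&(hsv[...,1]<50)&(hsv[...,2]>110)&(z>.06)&(z<.16)
    k,l,s,_=cv2.connectedComponentsWithStats(pl.astype(np.uint8)); i=1+np.argmax(s[1:,4]); q=P[l==i]
    q=q[~np.isnan(q).any(1)]; m=q.mean(0); u,S,V=np.linalg.svd(q-m,full_matrices=0); nrm=V[2]*np.sign(V[2,2])
    box=cv2.minAreaRect(q[:,:2].astype(np.float32)); print('plate n',len(q),m,'normal',nrm,'rms',S[2]/len(q)**.5,'rect',box,'zrange',np.percentile(q[:,2],[1,99]))
    # orange block
    ob=M&(z>.05)&(z<.07)&(hsv[...,1]>90)&(P[...,1]<-.12)
    q=P[ob]; print('block top',len(q),q.mean(0),cv2.minAreaRect(q[:,:2].astype(np.float32)))
    mk=M&(z>.10)&(P[...,1]<-.12)
    k,l,s,ce=cv2.connectedComponentsWithStats(mk.astype(np.uint8))
    for i in range(1,k):
        if s[i,4]>8:
            t=P[l==i]; t=t[t[:,2]>t[:,2].max()-.012]; print('marker',s[i],ce[i],(t.min(0)+t.max(0))/2,t.max(0),p[l==i].mean(0))
    # stand wood: base and walls
    for lo,hi in((.008,.024),(.07,.088)):
        w=M&(z>lo)&(z<hi)&(P[...,1]>-.1)&(hsv[...,1]>50); q=P[w]
        if len(q)>10: print('stand',lo,len(q),cv2.minAreaRect(q[:,:2].astype(np.float32)),cv2.boxPoints(cv2.minAreaRect(q[:,:2].astype(np.float32))).tolist())
a=cv2.resize(cv2.imread('pics/top0.png')[185:260,225:445],None,fx=3.4,fy=3.4,interpolation=2)
b=cv2.resize(cv2.imread('pics/side0.png')[180:380,225:365],None,fx=1.7,fy=1.7,interpolation=2)
o=np.zeros((600,800,3),np.uint8);o[:a.shape[0],:a.shape[1]]=a;o[258:258+b.shape[0],:b.shape[1]]=b
cv2.imwrite('pics/c1.png',o)
E
```

```text
top bench z 0.0009874265066536214
plate n 1584 [0.51812908 0.02397369 0.0985434 ] normal [0.08623225 0.19268172 0.97746496] rms 0.0018077056987206353 rect ((0.5188887119293213, 0.02559112012386322), (0.17492379248142242, 0.05958102270960808), 67.3445053100586) zrange [0.07829276 0.11816914]
block top 632 [ 0.47904463 -0.30184667  0.06058361] ((0.47046783566474915, -0.32722970843315125), (0.0990503579378128, 0.11308746039867401), 70.94303894042969)
marker [405 214  13   7  79] [411.11392405 217.07594937] [ 0.5070725  -0.31242409  0.14174418] [ 0.51453479 -0.30478513  0.14773594] [ 88.2278481   97.98734177 105.2278481 ]
marker [436 215   9   7  53] [440.50943396 218.09433962] [ 0.50295407 -0.38534819  0.1358092 ] [ 0.51031099 -0.38158591  0.14137942] [97.41509434 51.26415094 26.98113208]
marker [398 237  13   8  78] [403.70512821 240.14102564] [ 0.45017522 -0.2926736   0.14209725] [ 0.45859386 -0.28429231  0.14757154] [ 81.35897436  97.16666667 169.28205128]
stand 0.008 436 ((0.4629731774330139, 0.02204710990190506), (0.2122061848640442, 0.18376486003398895), 65.87797546386719) [[0.335
[... 1311 characters left out ...]
 -0.39519394  0.13486862] [ 0.51159812 -0.38694235  0.14047641] [122.47692308  79.7         62.94615385]
stand 0.008 998 ((0.620978593826294, 0.048966988921165466), (0.45567387342453003, 0.18195952475070953), 23.781396865844727) [[0.3757997155189514, 0.04034688323736191], [0.44917458295822144, -0.1261625587940216], [0.8661574721336365, 0.057587094604969025], [0.7927826046943665, 0.22409653663635254]]
stand 0.07 130 ((0.5129163265228271, 0.0022392049431800842), (0.21132305264472961, 0.04816906899213791), 64.86001586914062) [[0.4462249279022217, -0.08318141102790833], [0.4898310899734497, -0.10364513099193573], [0.5796077251434326, 0.0876598209142685], [0.5360015630722046, 0.1081235408782959]]
```

View pics/c1.png

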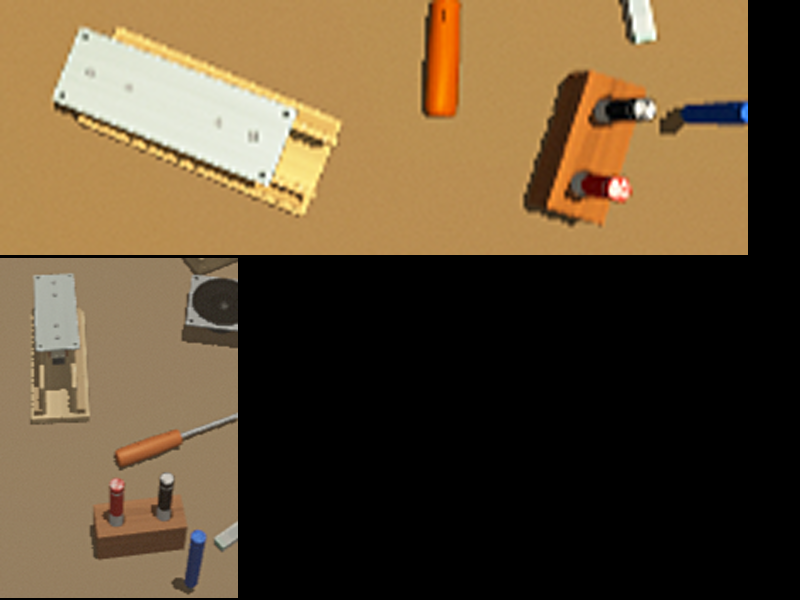

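```bash
cat > stand.py <<'E'
from h import *
import sys
def fit(n,f):
    d=np.load(f'pics/{f}.npy'); P=cloud(n,d); p=cv2.imread(f'pics/{f}.png'); hsv=cv2.cvtColor(p,cv2.COLOR_BGR2HSV)
    a=np.radians(67.2); ax=np.array([np.cos(a),np.sin(a)]); ay=np.array([-ax[1],ax[0]])
    X=(P[...,:2]-[.5,0])@ax; Y=(P[...,:2]-[.5,0])@ay; z=P[...,2]
    near=(abs(X)<.17)&(abs(Y)<.09)
    obj=near&(z>.008)&(z<.13)
    k,l,s,_=cv2.connectedComponentsWithStats(obj.astype(np.uint8)); i=1+np.argmax(s[1:,4]); o=l==i
    print(n,'obj px',s[i])
    for nm,lo,hi in(('base',.010,.020),('walls',.074,.086)):
        w=o&(z>lo)&(z<hi); print(nm,w.sum(),'X',np.percentile(X[w],[0,2,98,100]).round(4),'Y',np.percentile(Y[w],[0,2,98,100]).round(4))
    return p,o,hsv
for n in('top','side'):
    p,o,h=fit(n,n+'0')
    q=p.copy(); c,_=cv2.findContours(o.astype(np.uint8),0,1); c=max(c,key=cv2.contourArea)
    print(cv2.approxPolyDP(c,3,True)[:,0].tolist())
print('side corners',ray('side',243.2,275.3,0.0),ray('side',277.4,273.5,0.0),ray('side',243.2,275.3,0.015),ray('side',277.4,273.5,0.015))
print('top corners',ray('top',325.3,220.9,.015),ray('top',313.8,247.9,.015))
E
python3 stand.py
python3 - <<'E'
import cv2,numpy as np
a=cv2.resize(cv2.imread('pics/top0.png')[185:255,235:330],None,fx=6,fy=6,interpolation=0)
b=cv2.resize(cv2.imread('pics/side0.png')[180:280,235:285],None,fx=4,fy=4,interpolation=0)
o=np.zeros((420,800,3),np.uint8);o[:,:570]=a;o[:400,580:780]=b
cv2.imwrite('pics/c2.png',o)
E
```

```text
top obj px [ 240  193   86   56 2409]
base 423 X [-0.1021 -0.1001  0.0943  0.0985] Y [-0.0508 -0.0494  0.0356  0.0368]
walls 338 X [-0.0968 -0.0918  0.1177  0.1183] Y [-0.0371 -0.0353  0.021   0.0225]
[[248, 194], [240, 214], [314, 248], [325, 221], [262, 194]]
side obj px [ 243  189   35   87 2636]
base 790 X [-0.1055 -0.1031  0.0781  0.0983] Y [-0.0531 -0.0507  0.0333  0.0346]
walls 339 X [-0.099  -0.0957  0.1158  0.1178] Y [-0.0394 -0.0369  0.0186  0.0205]
[[267, 189], [245, 190], [245, 275], [277, 273], [274, 211], [269, 209]]
side corners [ 0.43097439 -0.07456545  0.        ] [ 0.50756709 -0.10780155  0.        ] [ 0.42751021 -0.0843201   0.015     ] [ 0.50304616 -0.11709764  0.015     ]
top corners [ 0.50253992 -0.11182234  0.015     ] [ 0.42893211 -0.07815936  0.015     ]
```

View pics/c2.png

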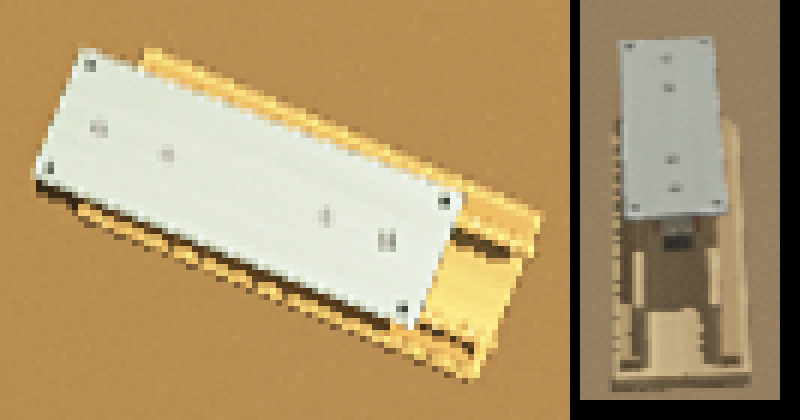

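The crops confirm the silver module with its transformer end lower left. In c2.png the plate's corners are at about (85,50), (40,180), (460,200) and (410,325), and the stand's right end runs from (540,215) to (470,378). In c1.png the black marker is in the far hole. The stand centre comes out near (0.506,-0.005) with its x at about 67°, and the module is about +32 mm along it.

Plan: grip the plate 30 mm towards the transformer, raise that end to level, slide about 44 mm in -x, then release.

```bash
cat >> h.py <<'E'
from scipy.spatial.transform import Rotation as Ro
A=np.radians(67.0); AX=np.array([np.cos(A),np.sin(A),0]); AY=np.array([-AX[1],AX[0],0]); C=np.array([.5062,-.0046,0])
def st(x,y,z): return C+AX*x+AY*y+[0,0,z]
def tost(p): q=np.asarray(p)-C; return np.array([q@AX,q@AY,q[2]])
def plan(tgt,ydir=None):
    s=observe(); R=Ro.from_euler('xyz',s['tool_rot']).as_matrix(); t=R.T@(np.asarray(tgt)-s['tool_pos'])/.04
    print('t',s['time'].__round__(2),'pos',s['tool_pos'].round(4),'stand',tost(s['tool_pos']).round(4),'F',s['contact_force'].round(2),'open',round(s['opening'],4)); print('tx,ty,tz',t.round(2))
    if ydir is not None:
        y=R.T@ydir; a=np.degrees(np.arctan2(y[2],y[1])); a=(a+90)%180-90; print('roll',a/10, 'j6',s['qpos'][5])
    print('axes ',R.round(3).tolist())
E
python3 -c "
from h import *
plan([.531,.052,.2],AY)"
```

```text
t 0.1 pos [ 0.1505 -0.5026  0.2511] stand [-0.5974  0.1328  0.2511] F [ 0.08 -0.36 -1.13] open 0.0921
tx,ty,tz [  1.29 -10.55 -13.09]
roll -5.033796819685406 j6 -0.14603078792515084
axes  [[-0.0, 0.287, -0.958], [0.001, -0.958, -0.287], [-1.0, -0.001, -0.0]]
```

```bash
python3 -m crank '[{"fingers":1,"tx":0.1,"ty":-1.0,"tz":-1.2,"roll":-0.6},{"fingers":1,"tx":0.2,"ty":-2.0,"tz":-2.4,"roll":-1.2},{"fingers":1,"tx":0.3,"ty":-3.0,"tz":-3.7,"roll":-1.8},{"fingers":1,"tx":0.4,"ty":-4.0,"tz":-4.9,"roll":-2.4},{"fingers":1,"tx":0.5,"ty":-5.0,"tz":-6.1,"roll":-3.0},{"fingers":1,"tx":0.5,"ty":-6.0,"tz":-7.3,"roll":-3.6},{"fingers":1,"tx":0.5,"ty":-7.0,"tz":-8.6,"roll":-4.3},{"fingers":1,"tx":0.5,"ty":-8.0,"tz":-9.9,"roll":-5.0}]' 15
python3 -c "
from h import *
plan([.531,.052,.2],AY)"
```

```text
time: 1.1
tool_pos: [0.4332, -0.089, 0.2317]
tool_rot: [0.904, 1.57, -1.07]
contact_force: [0.8, -0.5, 0.3]
opening: 0.0919
t 1.1 pos [ 0.4332 -0.089   0.2317] stand [-0.1062  0.0342  0.2317] F [ 0.79 -0.53  0.31] open 0.0919
tx,ty,tz [ 0.79  0.86 -4.2 ]
roll -0.011035404842550634 j6 0.027439787662648478
axes  [[0.0, 0.92, -0.393], [-0.0, -0.393, -0.92], [-1.0, 0.0, 0.0]]
```

```bash
python3 -m crank '[{"fingers":1,"tx":0.2,"ty":0.3,"tz":-1.4,"roll":0},{"fingers":1,"tx":0.4,"ty":0.6,"tz":-2.8,"roll":0},{"fingers":1,"tx":0.6,"ty":0.86,"tz":-4.2,"roll":0},{"fingers":1,"tx":1.0,"ty":0.86,"tz":-4.2,"roll":0},{"fingers":1,"tx":1.2,"ty":0.86,"tz":-4.2,"roll":0},{"fingers":1,"tx":1.2,"ty":0.86,"tz":-4.2,"roll":0},{"fingers":1,"tx":1.2,"ty":0.86,"tz":-4.2,"roll":0},{"fingers":1,"tx":1.2,"ty":0.86,"tz":-4.2,"roll":0}]'
python3 - <<'E'
from h import *
snap('top','t2');snap('side','s2')
plan([.531,.052,.096],AY)
a=cv2.resize(cv2.imread('pics/top/t2.png'.replace('top/',''))[150:280,200:360],None,fx=3,fy=3)
b=cv2.resize(cv2.imread('pics/s2.png')[120:300,180:310],None,fx=2.2,fy=2.2)
o=np.zeros((400,780,3),np.uint8);o[:390,:480]=a;o[:396,490:776]=b;cv2.imwrite('pics/c3.png',o)
E
```

```text
time: 2.1
tool_pos: [0.5308, 0.0493, 0.1844]
tool_rot: [1.863, 1.57, -0.116]
contact_force: [-0.1, 0.3, -0.1]
opening: 0.0917
t 2.2 pos [0.5307 0.0494 0.1842] stand [ 0.0593 -0.0014  0.1842] F [-0.16  0.31 -0.79] open 0.0917
tx,ty,tz [ 2.21 -0.02 -0.06]
roll -0.037340708214622965 j6 0.357055176340529
axes  [[0.001, 0.918, -0.397], [-0.0, -0.397, -0.918], [-1.0, 0.001, -0.0]]
```

View pics/c3.png

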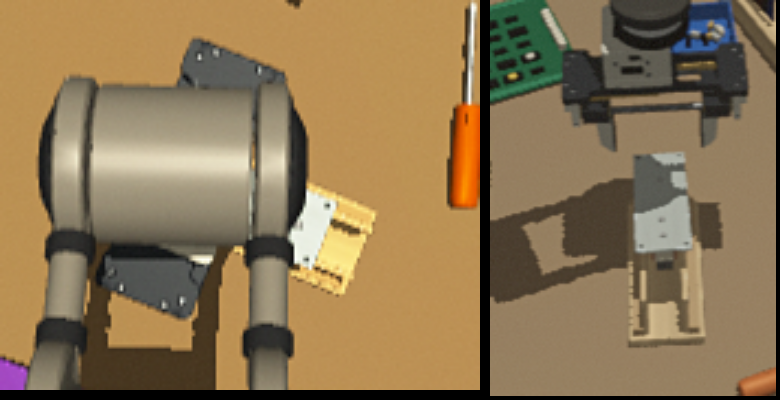

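The jaws, at about (605,130) and (708,130) in the side crop, straddle the plate at (660,180). Next: descend and grip.

```bash
python3 -m crank '[{"fingers":1,"tx":0.8,"ty":0,"tz":0,"roll":0},{"fingers":1,"tx":1.5,"ty":0,"tz":0,"roll":0},{"fingers":1,"tx":2.2,"ty":0,"tz":0,"roll":0},{"fingers":1,"tx":2.2,"ty":0,"tz":0,"roll":0},{"fingers":0,"tx":2.2,"ty":0,"tz":0,"roll":0},{"fingers":0,"tx":2.2,"ty":0,"tz":0,"roll":0},{"fingers":0,"tx":2.2,"ty":0,"tz":0,"roll":0},{"fingers":0,"tx":2.2,"ty":0,"tz":0,"roll":0}]' 12
python3 - <<'E'
from h import *
plan(st(.0615,0,.103))
E
```

```text
time: 3.2
tool_pos: [0.5307, 0.0499, 0.0963]
tool_rot: [2.193, 1.57, 0.214]
contact_force: [-0.5, 0.2, 1.8]
opening: 0.0594
t 3.2 pos [0.5307 0.0499 0.0963] stand [ 0.0597 -0.0012  0.0963] F [-0.53  0.22  1.79] open 0.0594
tx,ty,tz [-0.17 -0.03 -0.04]
axes  [[0.001, 0.918, -0.396], [0.0, -0.396, -0.918], [-1.0, 0.001, -0.0]]
```

```bash
python3 -m crank '[{"fingers":0,"tx":-0.1,"ty":0,"tz":0,"roll":0},{"fingers":0,"tx":-0.2,"ty":0,"tz":0,"roll":0},{"fingers":0,"tx":-0.27,"ty":0,"tz":0,"roll":0},{"fingers":0,"tx":-0.27,"ty":0,"tz":0.2,"roll":0},{"fingers":0,"tx":-0.27,"ty":0,"tz":0.5,"roll":0},{"fingers":0,"tx":-0.27,"ty":0,"tz":0.8,"roll":0},{"fingers":0,"tx":-0.27,"ty":0,"tz":1.1,"roll":0},{"fingers":0,"tx":-0.27,"ty":0,"tz":1.1,"roll":0}]'
cat >> h.py <<'E'
def plate(n,f):
    p,d=snap(n,f); P=cloud(n,d); z=P[...,2]; hsv=cv2.cvtColor(p,cv2.COLOR_RGB2HSV)
    X=(P-C)@AX; Y=(P-C)@AY
    pl=(abs(X)<.15)&(abs(Y)<.034)&(hsv[...,1]<60)&(hsv[...,2]>50)&(z>.085-.0)&(z<.125)
    pl=cv2.morphologyEx(pl.astype(np.uint8),cv2.MORPH_OPEN,np.ones((3,3)))
    k,l,s,_=cv2.connectedComponentsWithStats(pl)
    if k<2: print('none');return
    i=1+np.argmax(s[1:,4]); m=l==i; x,y,zz=X[m],Y[m],z[m]
    a=np.linalg.lstsq(np.c_[x,y,np.ones(len(x))],zz,rcond=None)[0]
    print(n,'n',m.sum(),'X',x.min().round(4),x.max().round(4),'Y',y.min().round(4),y.max().round(4),'tilt(+x up)',np.degrees(np.arctan(a[0])).round(2),'ytilt',np.degrees(np.arctan(a[1])).round(2),'z@edge',a[2].round(4))
E
python3 - <<'E'
from h import *
plate('side','s3');plate('top','t3');plan(st(.0197,0,.107))
E
```

```text
time: 4.2
tool_pos: [0.5129, 0.0082, 0.1067]
tool_rot: [0.685, 1.57, -1.295]
contact_force: [0.6, 0.1, -5.9]
opening: 0.0597
side n 1083 X -0.1044 0.0403 Y -0.0337 0.0339 tilt(+x up) -9.29 ytilt 0.54 z@edge 0.103
top n 117 X -0.1004 -0.0855 Y -0.0293 0.029 tilt(+x up) -7.07 ytilt 0.22 z@edge 0.1106
t 4.3 pos [0.5132 0.0091 0.1066] stand [ 0.0154 -0.0011  0.1066] F [ 0.74 -0.06 -5.61] open 0.06
tx,ty,tz [-0.01 -0.03 -0.11]
axes  [[0.0, 0.918, -0.397], [-0.0, -0.397, -0.918], [-1.0, 0.0, -0.0]]
```

```bash
python3 -m crank '[{"fingers":1,"tx":0,"ty":0,"tz":0,"roll":0},{"fingers":1,"tx":0,"ty":0,"tz":0,"roll":0},{"fingers":1,"tx":0,"ty":0,"tz":0,"roll":0},{"fingers":1,"tx":0,"ty":0,"tz":0,"roll":0},{"fingers":1,"tx":0,"ty":0,"tz":0,"roll":0},{"fingers":1,"tx":0,"ty":0,"tz":0,"roll":0},{"fingers":1,"tx":0,"ty":0,"tz":0,"roll":0},{"fingers":1,"tx":0,"ty":0,"tz":0,"roll":0}]'
python3 - <<'E'
from h import *
for i in range(6): plate('side','s4%d'%i);read_camera('top')
E
```

```text
time: 5.3
tool_pos: [0.5131, 0.0093, 0.1065]
tool_rot: [0.319, 1.571, -1.659]
contact_force: [-0.7, 0.4, -0.3]
opening: 0.0919
side n 1051 X -0.1049 0.0412 Y -0.0322 0.0278 tilt(+x up) -8.58 ytilt -0.04 z@edge 0.1025
side n 1029 X -0.1039 0.041 Y -0.032 0.0278 tilt(+x up) -9.83 ytilt 0.38 z@edge 0.1027
side n 958 X -0.1036 0.0415 Y -0.032 0.0277 tilt(+x up) -11.29 ytilt 0.34 z@edge 0.1027
side n 876 X -0.0936 0.0432 Y -0.032 0.0279 tilt(+x up) -12.97 ytilt 0.11 z@edge 0.1027
side n 962 X -0.1028 0.0425 Y -0.032 0.0278 tilt(+x up) -11.18 ytilt 0.37 z@edge 0.1027
side n 1024 X -0.1044 0.043 Y -0.032 0.0278 tilt(+x up) -10.18 ytilt 0.34 z@edge 0.1026
```

View pics/s45.png

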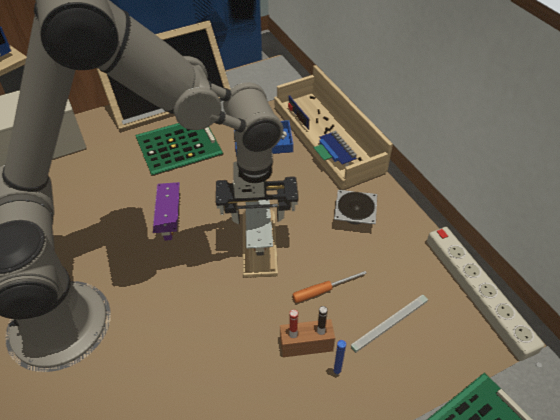

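The module, now at (260,225) in the side view, sits about 13 mm past its origin with the edges to the transformer side. It rocks around -10 to -11°, transformer low, so it needs about 5 mm more in -x.

```bash
python3 -m crank '[{"fingers":0,"tx":0.05,"ty":0,"tz":0,"roll":0},{"fingers":0,"tx":0.05,"ty":0,"tz":0,"roll":0},{"fingers":0,"tx":0.05,"ty":0,"tz":0,"roll":0},{"fingers":0,"tx":0.0,"ty":0,"tz":0.06,"roll":0},{"fingers":0,"tx":0.0,"ty":0,"tz":0.13,"roll":0},{"fingers":0,"tx":0.0,"ty":0,"tz":0.13,"roll":0},{"fingers":1,"tx":0.0,"ty":0,"tz":0.13,"roll":0},{"fingers":1,"tx":0.0,"ty":0,"tz":0.13,"roll":0}]' 8
python3 - <<'E'
from h import *
plan(st(0,0,.1))
for i in range(12): plate('side','s5%d'%i);read_camera('top')
E
```

```text
time: 6.9
tool_pos: [0.511, 0.0043, 0.1065]
tool_rot: [0.07, 1.57, -1.908]
contact_force: [0.3, -1.1, -0.1]
opening: 0.0752
t 6.9 pos [0.511  0.0043 0.1065] stand [ 0.01   -0.0009  0.1065] F [ 0.33 -1.11 -0.07] open 0.0752
tx,ty,tz [ 0.16 -0.02  0.25]
axes  [[-0.0, 0.918, -0.396], [-0.001, -0.396, -0.918], [-1.0, 0.0, 0.001]]
side n 1156 X -0.1097 0.0275 Y -0.0319 0.0282 tilt(+x up) 1.66 ytilt -0.08 z@edge 0.1025
side n 1186 X -0.1099 0.0284 Y -0.0316 0.0283 tilt(+x up) 4.32 ytilt 0.15 z@edge 0.1025
side n 1165 X -0.1105 0.0285 Y -0.0318 0.0281 tilt(+x up) 0.99 ytilt -0.01 z@edge 0.1026
side n 1074 X -0.1098 0.0315 Y -0.0318 0.0283 tilt(+x up) -5.41 ytilt 0.3 z@edge 0.1027
side n 1031 X -0.1096 0.0332 Y -0.0317 0.0284 tilt(+x up) -9.17 ytilt 0.22 z@edge 0.1028
side n 1058 X -0.1076 0.035 Y -0.0318 0.0283 tilt(+x up) -7.61 ytilt 0.3 z@edge 0.1028
side n 1126 X -0.1106 0.0312 Y -0.0316 0.0282 tilt(+x up) -1.91 ytilt 0.02 z@edge 0.1026
side n 1181 X -0.1109 0.0277 Y -0.0318 0.0281 tilt(+x up) 2.99 ytilt 0.04 z@edge 0.1026
side n 1179 X -0.1088 0.0285 Y -0.0319 0.0282 tilt(+x up) 2.96 ytilt -0.08 z@edge 0.1025
side n 1128 X -0.1092 0.0313 Y -0.0318 0.0282 tilt(+x up) -1.84 ytilt -0.23 z@edge 0.1026
side n 1059 X -0.1077 0.034 Y -0.0318 0.0283 tilt(+x up) -6.98 ytilt -0.14 z@edge 0.1028
side n 1044 X -0.1077 0.0358 Y -0.0317 0.0284 tilt(+x up) -8.31 ytilt -0.36 z@edge 0.1028
```

```bash
for i in 1 2 3 4; do python3 -m crank '[{"fingers":1,"tx":0,"ty":0,"tz":0,"roll":0},{"fingers":1,"tx":0,"ty":0,"tz":0,"roll":0},{"fingers":1,"tx":0,"ty":0,"tz":0,"roll":0},{"fingers":1,"tx":0,"ty":0,"tz":0,"roll":0},{"fingers":1,"tx":0,"ty":0,"tz":0,"roll":0},{"fingers":1,"tx":0,"ty":0,"tz":0,"roll":0},{"fingers":1,"tx":0,"ty":0,"tz":0,"roll":0},{"fingers":1,"tx":0,"ty":0,"tz":0,"roll":0}]' >/dev/null; done
python3 - <<'E'
from h import *
for i in range(9): plate('side','s6%d'%i);read_camera('top')
plan(st(0,0,.1))
E
```

```text
side n 1152 X -0.1095 0.0302 Y -0.0318 0.0282 tilt(+x up) 0.41 ytilt 0.1 z@edge 0.1025
side n 1150 X -0.1109 0.0314 Y -0.0319 0.0281 tilt(+x up) -0.01 ytilt 0.14 z@edge 0.1025
side n 1127 X -0.1098 0.0299 Y -0.0318 0.0283 tilt(+x up) -1.96 ytilt -0.15 z@edge 0.1026
side n 1106 X -0.1091 0.0309 Y -0.0318 0.0282 tilt(+x up) -4.13 ytilt -0.03 z@edge 0.1027
side n 1090 X -0.1091 0.032 Y -0.0317 0.0283 tilt(+x up) -4.46 ytilt 0.22 z@edge 0.1026
side n 1122 X -0.1091 0.03 Y -0.0318 0.0282 tilt(+x up) -2.67 ytilt 0.14 z@edge 0.1026
side n 1146 X -0.1102 0.0285 Y -0.0317 0.0282 tilt(+x up) -0.16 ytilt -0.01 z@edge 0.1028
side n 1154 X -0.1108 0.0309 Y -0.032 0.0282 tilt(+x up) 0.34 ytilt 0.14 z@edge 0.1026
side n 1137 X -0.1101 0.0304 Y -0.0317 0.0283 tilt(+x up) -1.31 ytilt -0.06 z@edge 0.1027
t 13.0 pos [0.5111 0.0046 0.1065] stand [ 0.0104 -0.0009  0.1065] F [-0.42 -0.41 -0.18] open 0.0917
tx,ty,tz [ 0.16 -0.02  0.26]
axes  [[-0.0, 0.918, -0.396], [-0.0, -0.396, -0.918], [-1.0, 0.0, 0.0]]
```

The rocking has decayed to about ±2.4° around -2°, roughly 1 mm off, which is inside the range that settles level. I leave it, rise, and go for the marker with the jaws along the stand's x, so the marker is centred in that direction and clear of the red one.

```bash
python3 -m crank '[{"fingers":1,"tx":-0.4,"ty":0,"tz":0,"roll":0},{"fingers":1,"tx":-1.2,"ty":0,"tz":0,"roll":0},{"fingers":1,"tx":-2.2,"ty":0,"tz":0,"roll":0},{"fingers":1,"tx":-3,"ty":0,"tz":0,"roll":0},{"fingers":1,"tx":-3,"ty":0,"tz":0,"roll":0},{"fingers":1,"tx":-3,"ty":0,"tz":0,"roll":0},{"fingers":1,"tx":-3,"ty":0,"tz":0,"roll":0},{"fingers":1,"tx":-3,"ty":0,"tz":0,"roll":0}]' |head -2
python3 - <<'E'
from h import *
plate('side','s7')
for n,f in(('top','t7'),('side','s7')):
    if n=='top': snap(n,f)
    P=cloud(n,np.load(f'pics/{f}.npy')); z=P[...,2]
    near=np.hypot(P[...,0]-.507,P[...,1]+.314)<.02
    for zz in (.136,.139):
        m=near&(z>zz); v,u=np.where(m); r=ray(n,u.mean(),v.mean(),.143); print(n,m.sum(),P[m].mean(0),r)
    m=near&(z>.07)&(z<.13); print(n,'barrel',P[m].mean(0))
plan([.507,-.314,.22],AX)
E
```

```text
time: 14.0
tool_pos: [0.5107, 0.0046, 0.2256]
side n 1461 X -0.1091 0.0756 Y -0.0322 0.0281 tilt(+x up) -0.26 ytilt -0.13 z@edge 0.1024
top 45 [ 0.50688926 -0.31187747  0.14362622] [ 0.50689039 -0.31209326  0.143     ]
top 43 [ 0.50664609 -0.31207835  0.1438665 ] [ 0.50664963 -0.31237456  0.143     ]
top barrel [ 0.50687442 -0.30619035  0.10168293]
side 59 [ 0.50722699 -0.31607578  0.1411509 ] [ 0.50658239 -0.31699649  0.143     ]
side 48 [ 0.50737797 -0.31616247  0.14191493] [ 0.506996   -0.31670699  0.143     ]
side barrel [ 0.50419012 -0.32024428  0.10113265]
t 14.1 pos [0.5109 0.0046 0.2259] stand [ 0.0103 -0.0008  0.2259] F [-0.18  0.72  0.32] open 0.0914
tx,ty,tz [0.15 3.07 7.35]
roll 8.966036104790504 j6 0.2663707797810425
axes  [[-0.001, 0.918, -0.396], [0.0, -0.396, -0.918], [-1.0, -0.001, 0.0]]
```

```bash
python3 -m crank '[{"fingers":0,"tx":0,"ty":0.4,"tz":0.9,"roll":1},{"fingers":0,"tx":0,"ty":0.8,"tz":1.8,"roll":2},{"fingers":0,"tx":0,"ty":1.2,"tz":2.8,"roll":3},{"fingers":0,"tx":0,"ty":1.6,"tz":3.7,"roll":4},{"fingers":0,"tx":0,"ty":2,"tz":4.7,"roll":5},{"fingers":0,"tx":0,"ty":2.4,"tz":5.7,"roll":6},{"fingers":0,"tx":0,"ty":2.75,"tz":6.5,"roll":7},{"fingers":0,"tx":0.1,"ty":3.07,"tz":7.36,"roll":8}]' |head -2
python3 - <<'E'
from h import *
plan([.5068,-.3143,.121],AX)
E
```

```text
time: 15.1
tool_pos: [0.5072, -0.3157, 0.2224]
t 15.1 pos [ 0.5072 -0.3157  0.2224] stand [-0.286  -0.1225  0.2224] F [ 0.57 -0.32  0.65] open 0.0459
tx,ty,tz [ 2.54 -0.03  0.02]
roll 0.9324705585498692 j6 1.1244718195164847
axes  [[0.0, -0.236, -0.972], [-0.0, -0.972, 0.236], [-1.0, 0.0, -0.0]]
```

```bash
python3 -m crank '[{"fingers":0,"tx":0.3,"ty":0,"tz":0,"roll":0.93},{"fingers":0,"tx":0.8,"ty":0,"tz":0,"roll":0.93},{"fingers":0,"tx":1.4,"ty":0,"tz":0,"roll":0.93},{"fingers":0,"tx":2.0,"ty":0,"tz":0,"roll":0.93},{"fingers":0,"tx":2.5,"ty":0,"tz":0,"roll":0.93},{"fingers":0,"tx":2.54,"ty":0,"tz":0,"roll":0.93},{"fingers":0,"tx":2.54,"ty":0,"tz":0,"roll":0.93},{"fingers":0,"tx":2.54,"ty":0,"tz":0,"roll":0.93}]' |head -2
python3 - <<'E'
from h import *
plate('side','s8');plate('top','t8')
plan([.5068,-.3143,.121],AX)
a=cv2.resize(cv2.imread('pics/t8.png')[170:290,350:460],None,fx=3.5,fy=3.5)
b=cv2.resize(cv2.imread('pics/s8.png')[250:380,240:370],None,fx=3,fy=3)
o=np.zeros((420,790,3),np.uint8);o[:420,:385]=a;o[:390,395:785]=b;cv2.imwrite('pics/c8.png',o)
E
```

```text
time: 16.1
tool_pos: [0.5077, -0.3147, 0.122]
side n 731 X -0.1097 -0.0209 Y -0.0314 0.0283 tilt(+x up) -1.84 ytilt 0.2 z@edge 0.1039
top n 1677 X -0.1061 0.0736 Y -0.03 0.0301 tilt(+x up) -3.79 ytilt -0.09 z@edge 0.1048
t 16.2 pos [ 0.5075 -0.3146  0.1218] stand [-0.2849 -0.1223  0.1218] F [ 1.31 -0.35  0.89] open 0.0459
tx,ty,tz [ 0.02 -0.    0.02]
roll 0.03626074223783462 j6 1.2827439354439754
axes  [[0.001, -0.385, -0.923], [-0.001, -0.923, 0.385], [-1.0, 0.001, -0.001]]
```

View pics/c8.png

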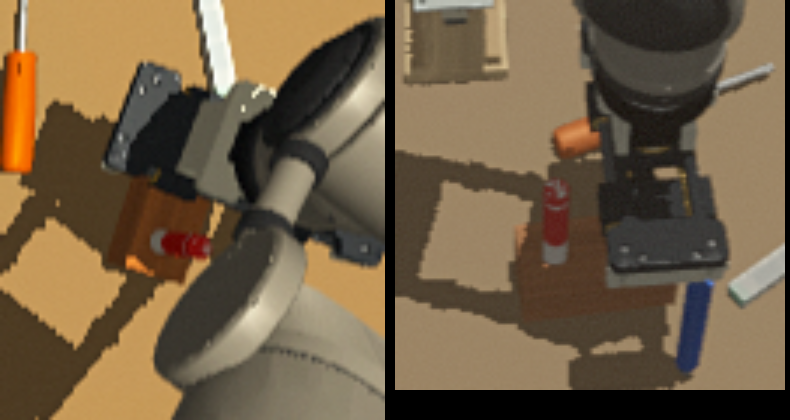

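The gripper is over the black marker's place. Red at (555,220) in the side crop stands free, and so does blue at (695,325). Next: close.

```bash
python3 -m crank '[{"fingers":-1,"tx":0,"ty":0,"tz":0,"roll":0},{"fingers":-1,"tx":0,"ty":0,"tz":0,"roll":0},{"fingers":-1,"tx":0,"ty":0,"tz":0,"roll":0},{"fingers":-1,"tx":0,"ty":0,"tz":0,"roll":0},{"fingers":-1,"tx":0,"ty":0,"tz":0,"roll":0},{"fingers":-1,"tx":0,"ty":0,"tz":0,"roll":0},{"fingers":-1,"tx":0,"ty":0,"tz":0,"roll":0},{"fingers":-1,"tx":0,"ty":0,"tz":0,"roll":0}]' 15
python3 - <<'E'
from h import *
for i in range(8): plate('top','t9');read_camera('top')
plan([.5068,-.3143,.121],AX)
E
```

```text
time: 17.2
tool_pos: [0.5072, -0.3143, 0.1209]
tool_rot: [0.474, 1.571, -3.063]
contact_force: [-0.4, 0.3, -0.4]
opening: 0.0168
top n 1663 X -0.1062 0.0734 Y -0.0301 0.0301 tilt(+x up) -1.9 ytilt 0.25 z@edge 0.1049
top n 1666 X -0.1061 0.0735 Y -0.03 0.0301 tilt(+x up) -2.89 ytilt -0.01 z@edge 0.1048
top n 1669 X -0.106 0.0736 Y -0.0301 0.0301 tilt(+x up) -3.52 ytilt 0.14 z@edge 0.1048
top n 1668 X -0.106 0.0735 Y -0.03 0.0301 tilt(+x up) -3.11 ytilt -0.01 z@edge 0.1047
top n 1650 X -0.1059 0.0733 Y -0.03 0.0301 tilt(+x up) -2.05 ytilt 0.1 z@edge 0.1048
top n 1667 X -0.1059 0.0733 Y -0.03 0.0302 tilt(+x up) -1.42 ytilt 0.13 z@edge 0.1048
top n 1661 X -0.1059 0.0734 Y -0.0301 0.0302 tilt(+x up) -1.89 ytilt -0.03 z@edge 0.1048
top n 1664 X -0.1058 0.0735 Y -0.03 0.0301 tilt(+x up) -2.81 ytilt 0.03 z@edge 0.1047
t 18.0 pos [ 0.5072 -0.3144  0.1209] stand [-0.2848 -0.122   0.1209] F [0.69 0.21 0.27] open 0.0167
tx,ty,tz [-0.    0.    0.01]
roll 0.036018112111193545 j6 1.2827255582094674
axes  [[0.0, -0.385, -0.923], [-0.0, -0.923, 0.385], [-1.0, 0.0, -0.0]]
```

```bash
sed -i '/^for n in/,$d' stand.py; python3 - <<'E'
from stand import *
p,o,h=fit('top','t9'); fit('side','s7'); fit('side','side0')
c,_=cv2.findContours(o.astype(np.uint8),0,1); c=max(c,key=cv2.contourArea)
for u,v in cv2.approxPolyDP(c,2.5,True)[:,0]: 
    r=ray('top',u,v,.015); print(u,v,r.round(4),tost(r).round(4))
plan(st(-.001,.004,.27))
E
```

```text
top obj px [ 248  193   83   56 2347]
base 350 X [-0.1017 -0.0977  0.0975  0.0989] Y [-0.0509 -0.0495  0.0356  0.0368]
walls 37 X [0.0736 0.0736 0.093  0.0936] Y [-0.034  -0.0336  0.0155  0.0159]
side obj px [ 243  196   35   80 2483]
base 551 X [-0.1061 -0.1041  0.0871  0.0986] Y [-0.0529 -0.0514  0.0338  0.0346]
walls 19 X [-0.1059 -0.1049 -0.0929 -0.0927] Y [-0.03   -0.0299  0.0169  0.017 ]
side obj px [ 243  189   35   87 2636]
base 790 X [-0.1055 -0.1031  0.0781  0.0983] Y [-0.0531 -0.0507  0.0333  0.0346]
walls 339 X [-0.099  -0.0957  0.1158  0.1178] Y [-0.0394 -0.0369  0.0186  0.0205]
259 193 [0.5839 0.0696 0.015 ] [ 0.0987 -0.0425  0.015 ]
249 221 [0.507  0.0989 0.015 ] [0.0956 0.0397 0.015 ]
310 247 [ 0.4316 -0.0678  0.015 ] [-0.0873  0.044   0.015 ]
322 246 [ 0.4336 -0.1009  0.015 ] [-0.117   0.0292  0.015 ]
330 225 [ 0.4909 -0.1245  0.015 ] [-0.1163 -0.0328  0.015 ]
t 18.0 pos [ 0.5072 -0.3144  0.1209] stand [-0.2848 -0.122   0.1209] F [0.69 0.21 0.27] open 0.0167
tx,ty,tz [-3.73 -7.11  3.1 ]
axes  [[0.0, -0.385, -0.923], [-0.0, -0.923, 0.385], [-1.0, 0.0, -0.0]]
```

```bash
python3 -m crank '[{"fingers":-1,"tx":-0.5,"ty":0,"tz":0,"roll":0},{"fingers":-1,"tx":-1.3,"ty":0,"tz":0,"roll":0},{"fingers":-1,"tx":-2.3,"ty":0,"tz":0,"roll":0},{"fingers":-1,"tx":-3.2,"ty":-0.5,"tz":0.2,"roll":0},{"fingers":-1,"tx":-3.7,"ty":-1.6,"tz":0.7,"roll":0},{"fingers":-1,"tx":-3.7,"ty":-2.9,"tz":1.3,"roll":0},{"fingers":-1,"tx":-3.7,"ty":-4.2,"tz":1.9,"roll":0},{"fingers":-1,"tx":-3.7,"ty":-5.5,"tz":2.4,"roll":0}]'
python3 - <<'E'
from h import *
plan(st(-.0008,.004,.235),AX)
E
```

```text
time: 19.0
tool_pos: [0.5029, -0.0726, 0.2692]
tool_rot: [-2.999, 1.57, -0.253]
contact_force: [1.2, -0.1, -1.2]
opening: 0.0165
t 19.0 pos [ 0.5029 -0.0726  0.2692] stand [-0.0639 -0.0235  0.2692] F [ 1.22 -0.08 -1.17] open 0.0165
tx,ty,tz [ 0.85 -1.58  0.68]
roll 0.03421614627552003 j6 1.671848734732269
axes  [[0.001, -0.385, -0.923], [-0.0, -0.923, 0.385], [-1.0, -0.0, -0.001]]
```

```bash
python3 -m crank '[{"fingers":-1,"tx":0,"ty":-0.5,"tz":0.2,"roll":0},{"fingers":-1,"tx":0,"ty":-1.1,"tz":0.5,"roll":0},{"fingers":-1,"tx":0,"ty":-1.58,"tz":0.68,"roll":0},{"fingers":-1,"tx":0,"ty":-1.58,"tz":0.68,"roll":0},{"fingers":-1,"tx":0.4,"ty":-1.58,"tz":0.68,"roll":0},{"fingers":-1,"tx":0.8,"ty":-1.58,"tz":0.68,"roll":0},{"fingers":-1,"tx":0.85,"ty":-1.58,"tz":0.68,"roll":0},{"fingers":-1,"tx":0.85,"ty":-1.58,"tz":0.68,"roll":0}]'
python3 - <<'E'
from h import *
plate('side','sa');snap('top','ta')
plan(st(-.0008,.004,.2195),AX)
print(proj('side',st(-.0008,.004,.119)),proj('side',st(-.0008,.004,.104)),proj('side',st(-.0008,.0,.080)))
b=cv2.resize(cv2.imread('pics/sa.png')[100:300,180:340],None,fx=3,fy=3);cv2.imwrite('pics/ca.png',b)
E
```

```text
time: 20.0
tool_pos: [0.5027, -0.0061, 0.2353]
tool_rot: [2.96, 1.57, -0.578]
contact_force: [-0.2, -0.0, -1.1]
opening: 0.0166
side n 1313 X -0.1093 0.0722 Y -0.0322 0.0283 tilt(+x up) -1.83 ytilt -0.03 z@edge 0.1026
t 20.1 pos [ 0.5029 -0.0059  0.2356] stand [-0.0025  0.0026  0.2356] F [ 0.54  0.2  -1.26] open 0.0169
tx,ty,tz [ 0.4  -0.04  0.04]
roll 0.0343059914997184 j6 1.8021211962130432
axes  [[0.001, -0.385, -0.923], [-0.0, -0.923, 0.385], [-1.0, -0.0, -0.001]]
[[255.31937314 213.70153224]] [[255.57123628 217.7805213 ]] [[257.60165807 224.06938714]]
```

View pics/ca.png

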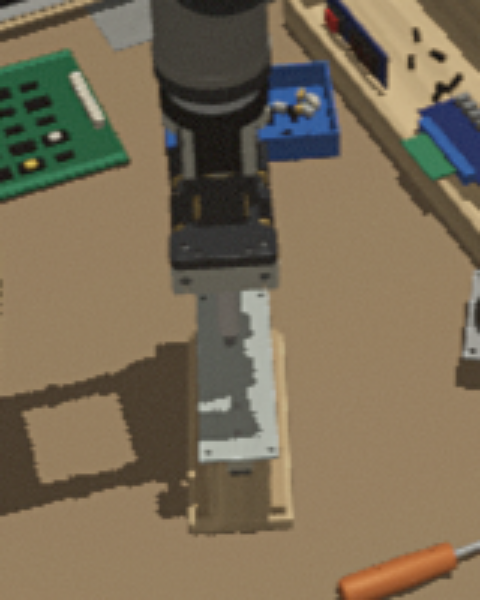

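The nib tip is at (232,342) in the crop, that is (257,214) full frame, close to the predicted (255,214). The plate lies below it, balanced. Next: a gentle dot.

```bash
python3 -m crank '[{"fingers":-1,"tx":0.1,"ty":-0.04,"tz":0.04,"roll":0},{"fingers":-1,"tx":0.2,"ty":-0.04,"tz":0.04,"roll":0},{"fingers":-1,"tx":0.28,"ty":-0.04,"tz":0.04,"roll":0},{"fingers":-1,"tx":0.32,"ty":-0.04,"tz":0.04,"roll":0},{"fingers":-1,"tx":0.36,"ty":-0.04,"tz":0.04,"roll":0},{"fingers":-1,"tx":0.39,"ty":-0.04,"tz":0.04,"roll":0},{"fingers":-1,"tx":0.41,"ty":-0.04,"tz":0.04,"roll":0},{"fingers":-1,"tx":0.41,"ty":-0.04,"tz":0.04,"roll":0}]'
python3 -c "
from h import *
plan(st(-.0008,.004,.2195),AX)
for i in range(5): read_camera('top'); print(observe()['contact_force'].round(2),observe()['tool_pos'].round(4))"
```

```text
time: 21.1
tool_pos: [0.5019, -0.0036, 0.2193]
tool_rot: [3.1, 1.569, -0.437]
contact_force: [-1.0, 0.4, 6.2]
opening: 0.0168
t 21.1 pos [ 0.5019 -0.0036  0.2193] stand [-0.0008  0.0044  0.2193] F [-0.99  0.44  6.25] open 0.0168
tx,ty,tz [-0.    0.   -0.01]
roll 0.03644741191042158 j6 1.8061851061970728
axes  [[0.001, -0.385, -0.923], [-0.001, -0.923, 0.385], [-1.0, 0.0, -0.001]]
[-0.54  0.08  6.48] [ 0.5019 -0.0036  0.2193]
[-1.68 -0.26  5.77] [ 0.5019 -0.0036  0.2193]
[-0.68 -0.24  6.86] [ 0.5019 -0.0036  0.2194]
[-1.26 -1.08  5.32] [ 0.5019 -0.0035  0.2194]
[-0.92 -0.31  5.69] [ 0.5019 -0.0036  0.2194]
```

Contact of about 7 N was held for over 0.25 s at stand x ≈ -1 mm. Next: rise and return.

```bash
python3 -m crank '[{"fingers":-1,"tx":-0.3,"ty":0,"tz":0,"roll":0},{"fingers":-1,"tx":-0.9,"ty":0,"tz":0,"roll":0},{"fingers":-1,"tx":-1.3,"ty":0.3,"tz":-0.1,"roll":0},{"fingers":-1,"tx":-1.3,"ty":1.2,"tz":-0.5,"roll":0},{"fingers":-1,"tx":-1.3,"ty":2.4,"tz":-1.0,"roll":0},{"fingers":-1,"tx":-1.3,"ty":3.6,"tz":-1.5,"roll":0},{"fingers":-1,"tx":-1.3,"ty":4.8,"tz":-2.1,"roll":0},{"fingers":-1,"tx":-1.3,"ty":6.0,"tz":-2.7,"roll":0}]'
python3 -c "
from h import *
for i in range(4): plate('side','sb');read_camera('top')
plan([.5072,-.3144,.2],AX)"
```

```text
time: 22.35
tool_pos: [0.5089, -0.2683, 0.2713]
tool_rot: [3.039, 1.57, -0.498]
contact_force: [1.2, 0.5, -0.4]
opening: 0.0169
side n 1416 X -0.1113 0.0742 Y -0.032 0.0282 tilt(+x up) -2.42 ytilt -0.17 z@edge 0.1024
side n 1438 X -0.1108 0.0746 Y -0.0321 0.0282 tilt(+x up) -1.73 ytilt 0.2 z@edge 0.1025
side n 1453 X -0.1093 0.0738 Y -0.0323 0.0283 tilt(+x up) -1.47 ytilt 0.25 z@edge 0.1024
side n 1422 X -0.1096 0.076 Y -0.0322 0.0282 tilt(+x up) -1.74 ytilt 0.05 z@edge 0.1025
t 22.75 pos [ 0.5091 -0.2652  0.2709] stand [-0.2388 -0.1045  0.2709] F [-0.31 -0.02 -0.53] open 0.0167
tx,ty,tz [ 1.77  1.15 -0.43]
roll 0.04529521865172228 j6 1.3504101853065253
axes  [[0.0, -0.383, -0.924], [0.0, -0.924, 0.383], [-1.0, -0.0, -0.0]]
```

```bash
python3 -m crank '[{"fingers":-1,"tx":0,"ty":0.6,"tz":-0.2,"roll":0},{"fingers":-1,"tx":0,"ty":1.15,"tz":-0.43,"roll":0},{"fingers":-1,"tx":0,"ty":1.15,"tz":-0.43,"roll":0},{"fingers":-1,"tx":0.6,"ty":1.15,"tz":-0.43,"roll":0},{"fingers":-1,"tx":1.2,"ty":1.15,"tz":-0.43,"roll":0},{"fingers":-1,"tx":1.7,"ty":1.15,"tz":-0.43,"roll":0},{"fingers":-1,"tx":1.77,"ty":1.15,"tz":-0.43,"roll":0},{"fingers":-1,"tx":1.77,"ty":1.15,"tz":-0.43,"roll":0}]'
python3 -c "
from h import *
plan([.5072,-.3144,.2],AX)"
```

```text
time: 23.75
tool_pos: [0.5074, -0.3155, 0.2004]
tool_rot: [2.823, 1.57, -0.714]
contact_force: [-0.1, -0.1, 0.1]
opening: 0.0164
t 23.75 pos [ 0.5074 -0.3155  0.2004] stand [-0.2858 -0.1226  0.2004] F [-0.1  -0.13  0.11] open 0.0164
tx,ty,tz [ 0.01 -0.02  0.01]
roll 0.0381682621135667 j6 1.2809838168444654
axes  [[0.001, -0.385, -0.923], [-0.001, -0.923, 0.385], [-1.0, 0.0, -0.001]]
```

```bash
python3 -m crank '[{"fingers":-1,"tx":0.2,"ty":-0.02,"tz":0.01,"roll":0},{"fingers":-1,"tx":0.5,"ty":-0.02,"tz":0.01,"roll":0},{"fingers":-1,"tx":0.8,"ty":-0.02,"tz":0.01,"roll":0},{"fingers":-1,"tx":1.1,"ty":-0.02,"tz":0.01,"roll":0},{"fingers":-1,"tx":1.4,"ty":-0.02,"tz":0.01,"roll":0},{"fingers":-1,"tx":1.7,"ty":-0.02,"tz":0.01,"roll":0},{"fingers":-1,"tx":1.9,"ty":-0.02,"tz":0.01,"roll":0},{"fingers":-1,"tx":1.93,"ty":-0.02,"tz":0.01,"roll":0}]'
python3 -c "
from h import *
plan([.5072,-.3144,.121],AX)"
```

```text
time: 24.75
tool_pos: [0.5068, -0.3146, 0.1218]
tool_rot: [-0.264, 1.57, 2.482]
contact_force: [-0.0, 0.4, 0.1]
opening: 0.0167
t 24.75 pos [ 0.5068 -0.3146  0.1218] stand [-0.2851 -0.1217  0.1218] F [-0.03  0.44  0.08] open 0.0167
tx,ty,tz [ 0.02 -0.01 -0.01]
roll 0.0357188826408418 j6 1.282088013379195
axes  [[-0.001, -0.385, -0.923], [0.001, -0.923, 0.385], [-1.0, -0.0, 0.001]]
```

In without any force. I lower the last millimetre, open to 46 mm and rise.

```bash
python3 -m crank '[{"fingers":-1,"tx":0.03,"ty":0,"tz":0,"roll":0},{"fingers":-1,"tx":0.03,"ty":0,"tz":0,"roll":0},{"fingers":0,"tx":0.03,"ty":0,"tz":0,"roll":0},{"fingers":0,"tx":0.03,"ty":0,"tz":0,"roll":0},{"fingers":0,"tx":0.03,"ty":0,"tz":0,"roll":0},{"fingers":0,"tx":-0.4,"ty":0,"tz":0,"roll":0},{"fingers":0,"tx":-1.2,"ty":0,"tz":0,"roll":0},{"fingers":0,"tx":-2.2,"ty":0,"tz":0,"roll":0}]'
python3 -m crank '[{"fingers":0,"tx":-1,"ty":0,"tz":0,"roll":0},{"fingers":0,"tx":-1,"ty":0.8,"tz":0.8,"roll":0},{"fingers":0,"tx":-1,"ty":1.5,"tz":1.5,"roll":0},{"fingers":0,"tx":-1,"ty":2.2,"tz":2.2,"roll":0},{"fingers":0,"tx":-1,"ty":2.7,"tz":2.7,"roll":0},{"fingers":0,"tx":-1,"ty":3.1,"tz":3.1,"roll":0},{"fingers":0,"tx":-1,"ty":3.1,"tz":3.1,"roll":0},{"fingers":0,"tx":-1,"ty":3.1,"tz":3.1,"roll":0}]'
python3 - <<'E'
from h import *
for i in range(8): plate('side','sc');plate('top','tc')
for n,f in(('top','tc'),('side','sc')):
    P=cloud(n,np.load(f'pics/{f}.npy')); z=P[...,2]
    for c in((.507,-.314),(.4503,-.294)):
        m=(np.hypot(P[...,0]-c[0],P[...,1]-c[1])<.02)&(z>.136); v,u=np.where(m); print(n,m.sum(),z[m].max() if m.any() else 0,ray(n,u.mean(),v.mean(),.143) if m.any() else 0)
a=cv2.resize(cv2.imread('pics/tc.png')[180:265,230:460],None,fx=3.4,fy=3.4)
b=cv2.resize(cv2.imread('pics/sc.png')[170:380,225:385],None,fx=1.5,fy=1.5)
o=np.zeros((605,790,3),np.uint8);o[:a.shape[0],:a.shape[1]]=a;o[289:289+b.shape[0],:b.shape[1]]=b;cv2.imwrite('pics/cc.png',o[:600])
plan([.5,0,.3])
E
```

```text
time: 25.75
tool_pos: [0.5069, -0.3146, 0.2122]
tool_rot: [-0.132, 1.57, 2.614]
contact_force: [0.3, -1.2, -0.1]
opening: 0.0457
time: 26.75
tool_pos: [0.3454, -0.3814, 0.2513]
tool_rot: [2.795, 1.569, -0.741]
contact_force: [-0.8, -0.4, -0.1]
opening: 0.0458
none
top n 1669 X -0.106 0.0735 Y -0.03 0.0301 tilt(+x up) -2.09 ytilt -0.05 z@edge 0.1048
none
top n 1665 X -0.1058 0.0734 Y -0.0301 0.0301 tilt(+x up) -2.46 ytilt -0.01 z@edge 0.1047
none
top n 1666 X -0.106 0.0736 Y -0.0301 0.0301 tilt(+x up) -2.55 ytilt 0.01 z@edge 0.1048
none
top n 1651 X -0.1062 0.0735 Y -0.03 0.0301 tilt(+x up) -2.72 ytilt 0.15 z@edge 0.1049
none
top n 1659 X -0.1059 0.0735 Y -0.0301 0.0301 tilt(+x up) -2.53 ytilt 0.02 z@edge 0.1048
none
top n 1661 X -0.1055 0.0734 Y -0.03 0.0301 tilt(+x up) -2.17 ytilt 0.38 z@edge 0.1048
none
top n 1664 X -0.106 0.0734 Y -0.03 0.0301 tilt(+x up) -2.16 ytilt 0.05 z@edge 0.1048
none
top n 1668 X -0.1059 0.0736 Y -0.03 0.0301 tilt(+x up) -2.4 ytilt 0.34 z@edge 0.1048
top 45 0.1480782926087667 [ 0.50636151 -0.31391628  0.143     ]
top 43 0.1482003017016681 [ 0.44994679 -0.29218104  0.143     ]
side 61 0.1445788187280581 [ 0.50567513 -0.3189524   0.143     ]
side 61 0.14468266676063846 [ 0.44980062 -0.29713873  0.143     ]
t 27.55 pos [ 0.3448 -0.3815  0.2505] stand [-0.41    0.0013  0.2505] F [-0.83  0.5  -0.07] open 0.0457
tx,ty,tz [ -1.24 -10.3    0.09]
axes  [[-0.0, -0.385, -0.923], [-0.0, -0.923, 0.385], [-1.0, 0.0, -0.0]]
```

View pics/cc.png

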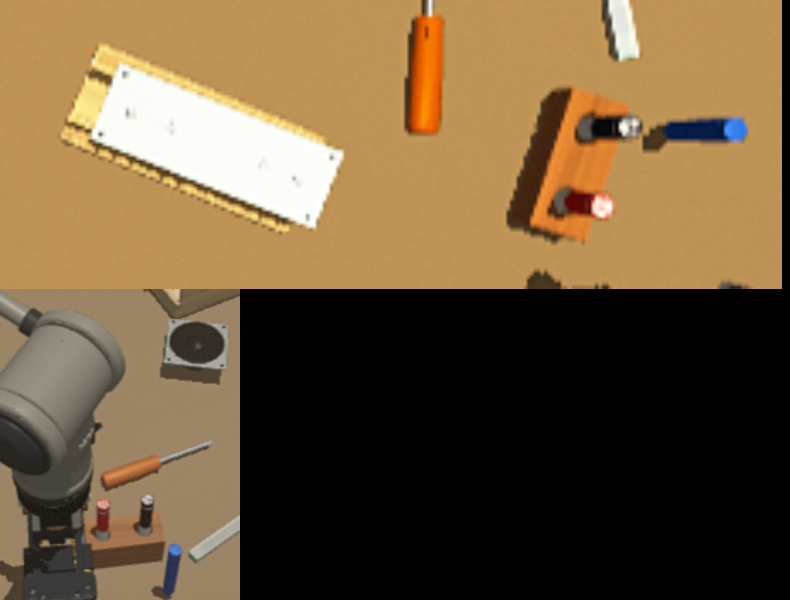

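The marker stands home at (630,125), level with the red one, and the module is balanced with the arm clear. Handing in.

```bash
python3 -c "
from cell import *
print(hand_in())"
```

```text
the job is handed in; nothing more can be done
None
```

I slid the module along the knife edges until it balanced, touched the black marker to it over the knife-edge line, and put the marker back in its hole. I handed in at about 27.6 s; no verdict is reported.

- **Balance:** It took two grips, moving the module about 49 mm towards the choke end in all. In the last top view it read a steady tilt of about 2.4° with hardly any rocking, against the 5.7° limit. That suggests it is about 1 mm off the exact balance point. The plate is centred across the stand.
- **Dot:** The marker pressed the plate with about 6–7 N for over 0.25 s, about 1 mm from my estimate of the knife-edge line. The dot itself could not be seen in the low-resolution pictures, so only the force reading and position confirm it.
- **Marker:** It went back in without resistance and stands at the same height as the red one, within about 2 mm of where it started in both views.
- **Rest of the bench:** In the final close-ups the arm was clear. The red marker measured where it was, and the screwdriver and speaker look unmoved. I did not measure the other things, but the arm did not go near them.

**Disagreements:** The two cameras differed by about 4 mm along the knife-edge direction of travel. I corrected for this using the arm's position when it gripped the marker. The side view read the module's tilt slightly smaller, at about 1.5–2.4° after the dot. At the end the arm blocked that view of the module, so the final tilt comes from the top camera alone.

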